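# Clear the swing, unlatch the sample cage and hold its gate wide

## Robot

A 7-joint arm with a two-finger parallel gripper is mounted at the origin on a cart in front of the work surface, level with it; the furniture and walls round the work are solid. World frame = base frame: x ahead of the robot, y to its left, z up, the work surface at z = 0. Lengths are in mm, angles in rad, forces in N, time in s.
With the tool pointing down it reaches from about 400 to 850 mm from the base axis. Payload 4.4 kg.
Tool frame: the origin (TCP) lies at the very end of the fingers, on their centre line; the grasp point (between the pads) lies robot.grip_point_offset behind it (robot.grip_point_offset is the distance from the TCP to the grasp point, in mm); z points along the fingers, x is the direction in which the jaws open and shut, and the axes are right-handed (so a half turn about z gives the same grasp; the last joint's range is limited). The gripper opens to 94 mm and grips with 3 to 60 N. Pads are 16 mm wide; open, the fingers measure 119 mm over their backs; the gripper's body (75 mm by 177 mm) begins 78 mm behind the grasp point.
Start: joints at [1.149, 0.628, 0.038, 1.517, -0.027, 0.996, -0.02], TCP at [226.45, -609.293, 205.478] pointing down, gripper open.
Joint ranges: [-3.06, 3.06], [-0.37, 2.12], [-1.25, 1.32], [0.18, 2.47], [-1.1, 4.24], [0.23, 1.98], [-2.94, 2.94]. Speed limits (rad/s): [2.57, 2.57, 3.14, 3.14, 3.14, 3.14, 3.14].

## Interface

Orientations are given as a 3x3 rotation matrix whose columns are the frame's x, y, z axes.
In Python, from cell import sensors, camera, camera_model, robot, nets gives the robot as it stands.
- The arm moves only by the tool send_rows, never from a script. Its argument "series" is one flat list of numbers, 7 for each row, row after row: the shift along the tool's x, y, z in units of 50 mm (1.0 is 50 mm), then the turn, a rotation vector about the tool's x, y, z in units of 180 degrees (1.0 is 180 degrees), then the closure, from 0 (fully open) to 1 (shut). In form: [dx, dy, dz, ax, ay, az, gripper, dx, dy, dz, ax, ay, az, gripper, ...]. A call has 1 to 5 rows; each row shifts and turns the commanded pose from where the row before left it, along the tool's axes as they then stand; what a row does not reach is not made up. A row lasts 1/10 s, in which the tool goes at most 50 mm and 8.59 degrees, less where a joint would pass 70% of its speed; a pose out of reach is approached as far as the arm can. A call with a number of a shift or a turn outside -1 to 1 is refused whole. A call with a gripper value outside its range is refused whole. The fingers move at their own pace and stop on an object; "squeeze" is the grip in N (left out, the last holds). Time passes only in rows, so rows that do not move let the fingers close. It gives the time, the measured TCP pose, the force and the opening at its end, in the units of the state.
- sensors.get_state(): the state, without advancing time (a new reading comes with each control period).
- camera(name): name is "side" or "top" or "wrist"; returns the picture (400x640x3 uint8, red, green, blue); there is no depth.
- camera_model(name): a dict with "mtx" (3x3 intrinsics, pixels), "dist_coeffs" ([k1, k2, p1, p2, k3] as OpenCV has them; the pictures are not rectified), "extrinsics" (4x4, takes a point from camera to world coordinates); the wrist camera has in their place "mount" (4x4, takes a point from camera to tool coordinates, whose origin is the TCP and whose axes are the tool frame's). Camera axes: x right, y down, z forward; pixel columns grow to the right and rows downward; lengths in mm; the calibration is good to about 2 mm. A picture is of the moment at which its call begins: read the wrist's pose just before it. camera_model takes no time and is no camera call.
- robot.close_job(): hands the job in, once; it reports no verdict.
Trained networks look in the newest picture that a camera, given by its name, has taken for a name from the list of things; names that differ only in an ending like _2 or _b are one class to them, and where a whole thing is asked for, a point or a joint stands for the part that bears it (a point fixed in the world has none). Each returns a list of dicts, best first, with "score" (0 to 1); they miss things now and then, are a little off and sometimes report something else, mostly with a low value. They report only what shows in the picture. A call takes as long as a camera call.
- nets.look_for(thing, camera): "xyz" ([x, y, z] in mm, in world coordinates, good to about 4 mm: the middle of the surface that is visible of it).
- nets.outline_of(thing, camera): "pixels" (400x640 bool, what is visible of it).
The state is a dict: "t": time; "q": joint angles; "qd": joint speeds; "joint_efforts": joint torques, N m; "ee_pos": TCP position; "orientation": TCP orientation; "ft_force": force on the tool from outside, world axes, zero at the start; "moment": the same for the moment, N m; "width": opening from 0.0 (shut) to 1.0 (fully open).
Only numpy, scipy, OpenCV 4.12 (cv2) and the standard library are available. Lean on these libraries where they do the work, as an engineer would, in place of code of your own. Each camera call takes 0.05 s, during which the arm holds its last target. There are 200 camera calls.

## Task

The gate of the sample cage is to be opened and held, but a red marker and a pair of forceps lie in its swing: first put the marker in the blue stationery tray and the forceps in the steel instrument tray, each lying flat inside. Then squeeze the red catch on the cage fully home against its grey rest, after it the blue catch in the same way, take the orange post on the gate and swing it past its spring detent to wide open (about a right angle). Finish while still holding the post with the gate wide, since it springs back if let go; leave the two stacked Petri dishes alone.

Things in the scene. Friction and masses are not known exactly. Their poses are not given: they have to be found in the camera images.
- sample_cage: Fixed cage, white frame, clear panes, 220 mm wide, 180 deep, roof at z = 100 mm. Origin on the bench under the middle of its front edge, in the closed gate's plane; +x points back into the cage, +y to its left (hinge) side. Yaw varies by 0.2 rad. A white detent bracket, rising 23 mm above the roof, sticks out 70 mm forwards at y = 86 to 108 mm. Hook arms 8 mm high lie on the roof's front strip.
- gate (a joint): Gate angle, rad: 0 shut, 1.57 square to the cage front, stop at 1.65. Opens towards the cage's -x, clockwise from above. The hooks of both catches hold it shut (each frees it from about 9 mm travel). A spring pulls it shut (0.2 N m at 0, 0.6 N m at 1.57). Spring detent at about 0.95 rad, felt from 0.75, passed by 1.2; needs up to about 8 N at the post. Let go wide, it springs back.
- gate_post (a point): Top centre of the gate's orange upright round post, 16 mm in diameter, 45 mm high, standing on the gate's free end from roof level (z = 100) to z = 145 mm. It swings with the gate, 175 mm from the hinge axis. Pinch it from above in its upper 35 mm, so that fingertips stay above z = 110 mm and pass over the gate's steel keepers (8 mm above the roof).
- gate_hinge (a point): Point on the gate's vertical hinge axis at roof height, at the cage's left front edge; post and gate turn about it. The gate (clear pane, grey frame) is 10 mm thick and 190 mm wide, from 4 mm above the bench to roof level.
- red_catch (a joint): Travel of the red catch in m: 0 latched, 0.016 fully squeezed. Its red tab slides along the cage's -y towards the fixed grey rest beside it; friction of about 4 N keeps it where it is left, no spring.
- red_tab (a point): Top centre of the red catch's moving tab: 22 mm (cage x) by 7 mm (cage y), 35 mm high above the roof. Moves with the catch.
- red_rest (a point): Top centre of the fixed dark grey rest of the red catch, same size as the tab, 42 mm from it (centre to centre) along the cage's -y when latched, 26 mm when squeezed. Pinched together from outside, tab and rest measure 49 mm over their outer faces when latched, 33 mm when squeezed.
- blue_catch (a joint): Travel of the blue catch in m, same as the red one: 0 latched, 0.016 fully squeezed, stays where it is left. To be squeezed after the red one.
- blue_tab (a point): Top centre of the blue catch's moving tab, same size and motion as the red one; 80 mm from it along the cage's +y.
- blue_rest (a point): Top centre of the fixed dark grey rest of the blue catch, same arrangement as the red one.
- red_marker: Red and black felt marker lying on the bench in front of the gate, 13 x 136 x 14 mm, long axis y, origin at the centre of its underside. About 14 g.
- steel_forceps: Steel forceps lying on the bench in front of the gate, 13 x 135 x 8 mm, long axis y, origin at the centre of the underside. About 22 g; pinch across both arms.
- stationery_tray: Fixed open blue plastic tray for stationery, 190 (x) x 110 (y) x 30 mm high, walls and floor 4 mm thick, origin at the centre of its underside. May stand on the left or the right.
- instrument_tray: Fixed open steel tray for instruments, same size and frame as the blue one. May stand on the left or the right. Behind the right-hand place stands a tall centrifuge (x over 0.48 m, y under -0.42 m, about 0.3 m high): keep the arm clear of it.
- dish_1: Lower one of two stacked loose Petri dishes, 61 mm in diameter, 16 mm high; to be left alone.
- dish_2: Upper one of the two stacked Petri dishes, same size; to be left alone.

How it is judged:
By the outcome, as a careful person would: the job done as asked, in the order asked, and still so for the second after the job is handed in, while the arm keeps its last pose, push and grip.
It also fails if it takes over 72 s, if anything falls off the work surface, if the arm or the gripper's body presses on something with over 40 N, if the wrist force passes 120 N, or if a joint passes its speed limit or range.

## Working session

There is one attempt and no reset: what is moved stays moved. The work goes in short steps, Python scripts to look and compute and a tool call to move; the robot and the scene stay as the last step left them, time stands still between calls to the robot, and variables do not carry over. Pictures are saved under pics/ and viewed, about 8 in all and at most 12, crops included, and the job is handed in when it is done.

Besides the shell and the picture viewer there is one more tool, called by a JSON object that holds its "op" and its "data". send_rows: Moves the arm, as the interface text tells. Shifts and turns lie within -1 to 1; 1 stands for 50 mm of shift or 180 degrees of turn. Its arguments: {"type":"object","properties":{"series":{"type":"array","items":{"type":"number"}},"squeeze":{"type":"number"}},"required":["series"]}

```bash
mkdir -p pics; ls
cat > h.py <<'E'
import numpy as np, cv2
from cell import sensors, camera, camera_model, robot, nets
def save(n,f,crop=None,s=1):
    im=camera(n)
    if crop: im=im[crop[1]:crop[3],crop[0]:crop[2]]
    if s!=1: im=cv2.resize(im,None,fx=s,fy=s)
    cv2.imwrite('pics/'+f,im[:,:,::-1])
E
python3 - <<'E'
from h import *
np.set_printoptions(precision=3,suppress=True)
a=camera('top');b=camera('side')
cv2.imwrite('pics/a.png',np.vstack([a,b])[:,:,::-1][:, :])
im=cv2.resize(np.vstack([a,b]),(480,600));cv2.imwrite('pics/a.png',a[:,:,::-1]);cv2.imwrite('pics/b.png',b[:,:,::-1])
for t in ['gate_post','red_tab','red_rest','blue_tab','blue_rest','red_marker','steel_forceps','stationery_tray','instrument_tray','dish_1','sample_cage']:
  for c in ['top','side']:
    print(t,c,[(np.round(d['xyz']).tolist(),round(d['score'],2)) for d in nets.look_for(t,c)[:3]])
s=sensors.get_state();print(s['t'],s['ee_pos'],s['orientation'],s['width'],robot.grip_point_offset)
for c in ['top','side']: print(camera_model(c)['extrinsics'])
print(camera_model('wrist')['mount'])
E
```

```text
pics
gate_post top [([607.0, -104.0, 92.0], 0.94)]
gate_post side [([599.0, -146.0, 102.0], 0.59), ([500.0, -100.0, 13.0], 0.31), ([427.0, 259.0, 4.0], 0.26)]
red_tab top [([636.0, -133.0, 107.0], 0.54)]
red_tab side [([643.0, -132.0, 107.0], 0.47)]
red_rest top [([680.0, -106.0, 98.0], 0.56)]
red_rest side [([715.0, -96.0, 95.0], 0.76)]
blue_tab top [([671.0, -114.0, 97.0], 0.51), ([650.0, -53.0, 106.0], 0.47)]
blue_tab side [([661.0, -55.0, 108.0], 0.7)]
blue_rest top [([678.0, -116.0, 97.0], 0.72)]
blue_rest side [([719.0, -96.0, 98.0], 0.97)]
red_marker top [([498.0, -84.0, 12.0], 0.71), ([651.0, -56.0, 105.0], 0.3)]
red_marker side [([498.0, -98.0, 10.0], 0.59)]
steel_forceps top [([635.0, -128.0, 110.0], 0.18)]
steel_forceps side [([430.0, -96.0, 3.0], 0.59)]
stationery_tray top [([427.0, -369.0, 7.0], 0.93)]
stationery_tray side [([425.0, -365.0, 3.0], 0.78)]
instrument_tray top [([454.0, 266.0, 3.0], 0.74), ([682.0, -109.0, 101.0], 0.43)]
instrument_tray side [([428.0, 262.0, -1.0], 0.77), ([423.0, -364.0, 4.0], 0.72)]
dish_1 top [([614.0, -365.0, 28.0], 0.87)]
dish_1 side [([641.0, -354.0, 12.0], 0.63), ([615.0, -364.0, 32.0], 0.55)]
sample_cage top [([682.0, -110.0, 101.0], 0.74)]
sample_cage side [([721.0, -97.0, 98.0], 0.76)]
1.2 [ 226.437 -609.294  205.47 ] [[ 0.348 -0.937  0.   ]
 [-0.937 -0.348  0.   ]
 [ 0.    -0.    -1.   ]] 1.0009130972942666 18.8
[[  -0.026   -0.983    0.181  323.689]
 [  -1.       0.023   -0.019  -36.396]
 [   0.014   -0.182   -0.983 1340.096]
 [   0.       0.       0.       1.   ]]
[[  -0.331    0.622   -0.71  1494.996]
 [   0.944    0.233   -0.235  248.505]
 [   0.019   -0.747   -0.664  983.49 ]
 [   0.       0.       0.       1.   ]]
[[   1.      -0.      -0.      -0.504]
 [   0.       0.971    0.24   -68.343]
 [  -0.      -0.24     0.971 -179.778]
 [   0.       0.       0.       1.   ]]
```

View pics/a.png

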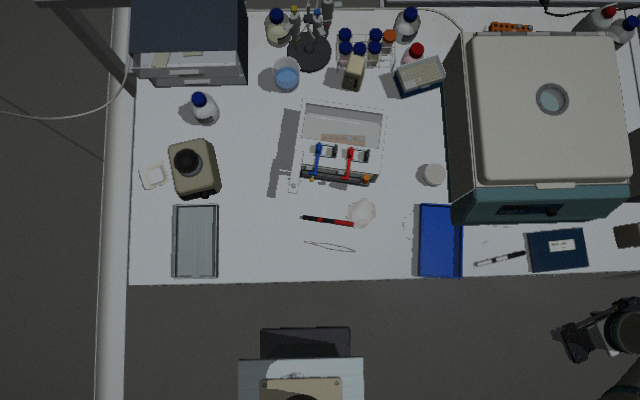

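View pics/b.png

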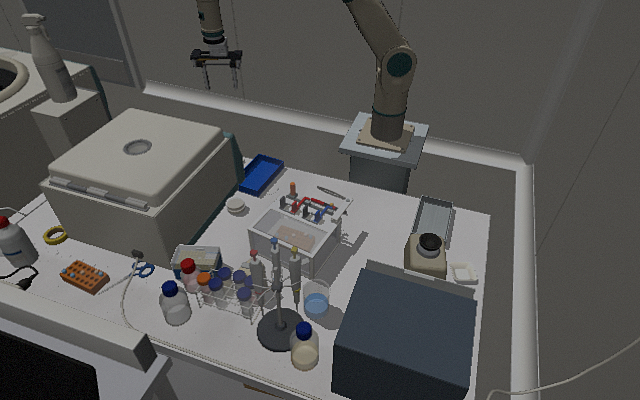

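The top view shows the marker at (327,219), forceps (329,246), blue tray on the right (441,240), steel tray on the left (195,240) and the dishes (432,174). The catches (319..368,155) and the post (367,177) are at the front of the cage. The side view agrees with this.

```bash
cat >> h.py <<'E'
def w(px,cam,z,T=None):
    m=camera_model(cam); T=np.array(m['extrinsics'] if T is None else T)
    p=cv2.undistortPoints(np.array(px,float).reshape(-1,1,2),np.array(m['mtx']),np.array(m['dist_coeffs'])).reshape(-1,2)
    d=np.c_[p,np.ones(len(p))]@T[:3,:3].T
    return (T[:3,3]+d*((z-T[2,3])/d[:,2])[:,None])
def wristT():
    s=sensors.get_state();T=np.eye(4);T[:3,:3]=s['orientation'];T[:3,3]=s['ee_pos']
    return T@np.array(camera_model('wrist')['mount'])
def rect(thing,cam,z,T=None):
    r=nets.outline_of(thing,cam)
    if not r: return None
    ys,xs=np.nonzero(r[0]['pixels']); P=w(np.c_[xs,ys],cam,z,T)[:,:2]
    c,sz,a=cv2.minAreaRect(P.astype(np.float32))
    u=np.linalg.svd(P-P.mean(0),full_matrices=0)[2][0]
    return round(r[0]['score'],2),np.round(c,1),np.round(sz,1),'yaw',round(np.degrees(np.arctan2(u[1],u[0]))%180,1)
E
python3 - <<'E'
from h import *
np.set_printoptions(precision=1,suppress=True)
camera('top')
for t,z in [('red_marker',9),('steel_forceps',5),('stationery_tray',28),('instrument_tray',28),('dish_1',30)]: print(t,rect(t,'top',z))
camera('side')
for t,z in [('red_marker',9),('steel_forceps',5),('stationery_tray',28),('instrument_tray',28)]: print(t,'side',rect(t,'side',z))
print('fcp',w([(304,243),(354,250)],'top',4))
print('post',w([(367,177)],'top',145),'redtab',w([(351,148)],'top',135),'bluetab',w([(319,145)],'top',135))
E
```

```text
red_marker (0.63, array([499.1, -81.2]), array([135.1,  14.2]), 'yaw', np.float64(80.3))
steel_forceps None
stationery_tray (0.57, array([ 437.9, -364.9]), array([118.8, 191.7]), 'yaw', np.float64(2.5))
instrument_tray (0.83, array([454.2, 260.9]), array([189.8, 114.5]), 'yaw', np.float64(1.5))
dish_1 (0.85, array([ 614.1, -363.8]), array([61.2, 56.7]), 'yaw', np.float64(97.6))
red_marker side None
steel_forceps side None
stationery_tray side (0.91, array([ 452.5, -361. ]), array([128.2, 223.6]), 'yaw', np.float64(6.3))
instrument_tray side (0.75, array([451.7, 263.9]), array([110.5, 193.2]), 'yaw', np.float64(174.8))
fcp [[ 442.2  -16.     4. ]
 [ 420.7 -145.7    4. ]]
post [[ 583.6 -171.9  145. ]] redtab [[ 658.9 -137.2  135. ]] bluetab [[668.2 -59.5 135. ]]
```

```bash
cat > plan.py <<'E'
from h import *
from scipy.spatial.transform import Rotation as R
import sys
def down(yaw):
    c,s=np.cos(np.radians(yaw)),np.sin(np.radians(yaw)); return np.array([[c,s,0],[s,-c,0],[0,0,-1.]])
def plan(wps,g,step=40,start=None):
    """wps: (x,y,z,yaw); prints rows"""
    s=sensors.get_state(); p,M=(np.array(s['ee_pos']),np.array(s['orientation'])) if start is None else start
    rows=[]
    for x,y,z,yaw in wps:
        t=np.array([x,y,z],float);D=down(yaw)
        rv=R.from_matrix(M.T@D).as_rotvec(); n=max(1,int(np.ceil(max(np.linalg.norm(t-p)/step,np.degrees(np.linalg.norm(rv))/8.5))))
        for i in range(n):
            f=1/(n-i); rv=R.from_matrix(M.T@D).as_rotvec()*f
            a=np.round(M.T@(t-p)*f/50,2); b=np.round(rv/np.pi,3)
            rows.append([*a,*b,g]); p=p+M@a*50; M=M@R.from_rotvec(b*np.pi).as_matrix()
    print('start',np.round(s['ee_pos'],1),'t',round(s['t'],2),'w',round(s['width'],3),'F',np.round(s['ft_force'],1))
    for i in range(0,len(rows),5): print([float(v)+0 if v!=int(v) else int(v) for r in rows[i:i+5] for v in r])
    return p,M
E
python3 -c "
from plan import *
plan([(470,-85,170,-9.7)],0,45)"
```

```text
start [ 226.4 -609.3  205.5] t 1.75 w 0.996 F [-0.4  0.2  0.6]
[-0.63, -0.63, 0.05, 0, 0, -0.026, 0, -0.57, -0.68, 0.05, 0, 0, -0.026, 0, -0.51, -0.73, 0.06, 0, 0, -0.026, 0, -0.45, -0.76, 0.05, 0, 0, -0.025, 0, -0.39, -0.8, 0.06, 0, 0, -0.026, 0]
[-0.33, -0.83, 0.05, 0, 0, -0.025, 0, -0.26, -0.85, 0.06, 0, 0, -0.026, 0, -0.19, -0.87, 0.05, 0, 0, -0.025, 0, -0.12, -0.88, 0.06, 0, 0, -0.026, 0, -0.05, -0.89, 0.05, 0, 0, -0.025, 0]
[0.02, -0.89, 0.06, 0, 0, -0.026, 0, 0.09, -0.88, 0.05, 0, 0, -0.025, 0, 0.17, -0.88, 0.06, 0, 0, -0.026, 0]
```

{"op": "send_rows", "data": {"series": [-0.63,-0.63,0.05,0,0,-0.026,0,-0.57,-0.68,0.05,0,0,-0.026,0,-0.51,-0.73,0.06,0,0,-0.026,0,-0.45,-0.76,0.05,0,0,-0.025,0,-0.39,-0.8,0.06,0,0,-0.026,0]}}

```text
t: 2.25
ee_pos: [320.9, -406.5, 192.2]
orientation: [[0.692, -0.722, 0.001], [-0.722, -0.692, -0.001], [0.001, -0.0, -1.0]]
ft_force: [0.7, 0.2, -0.4]
width: 1.001
```

{"op": "send_rows", "data": {"series": [-0.33,-0.83,0.05,0,0,-0.025,0,-0.26,-0.85,0.06,0,0,-0.026,0,-0.19,-0.87,0.05,0,0,-0.025,0,-0.12,-0.88,0.06,0,0,-0.026,0,-0.05,-0.89,0.05,0,0,-0.025,0]}}

```text
t: 2.75
ee_pos: [414.5, -204.5, 178.7]
orientation: [[0.918, -0.397, 0.001], [-0.397, -0.918, -0.0], [0.001, 0.0, -1.0]]
ft_force: [0.7, -0.5, -0.5]
width: 0.999
```

{"op": "send_rows", "data": {"series": [0.02,-0.89,0.06,0,0,-0.026,0,0.09,-0.88,0.05,0,0,-0.025,0,0.17,-0.88,0.06,0,0,-0.026,0,0,0,0,0,0,0,0,0,0,0,0,0,0,0]}}

```text
t: 3.25
ee_pos: [470.4, -84.1, 170.0]
orientation: [[0.986, -0.166, -0.0], [-0.166, -0.986, -0.0], [0.0, 0.0, -1.0]]
ft_force: [-0.1, -0.4, -0.9]
width: 0.998
```

Run:
```python
from plan import *
np.set_printoptions(precision=1,suppress=True)
T=wristT(); save('wrist','w1.png')
print(sensors.get_state()['ee_pos'])
for t,z in [('red_marker',8),('steel_forceps',5)]: print(t,rect(t,'wrist',z,T))
```

```text
[469.8 -85.5 169.9]
red_marker (0.83, array([498. , -80.6]), array([136.6,  13.8]), 'yaw', np.float64(80.5))
steel_forceps (0.16, array([ 736.1, -120.7]), array([278. , 325.5]), 'yaw', np.float64(147.8))
```

View pics/w1.png

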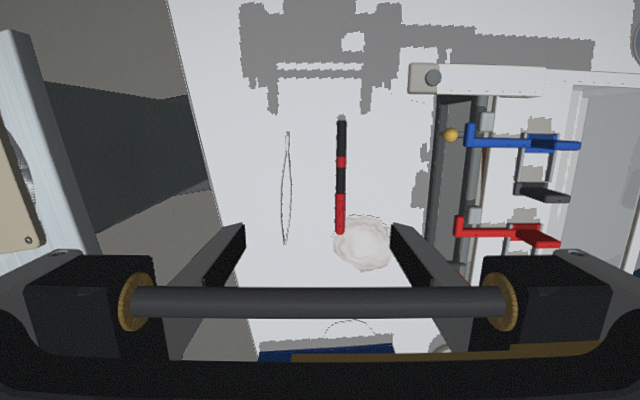

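```bash
python3 -c "
from plan import *
print(w([(288,131),(284,244)],'wrist',4,wristT()))
p=plan([(498,-81,60,-9.5)],0.4)
plan([(498,-81,4,-9.5)],0.4,30,p)"
```

```text
[[ 446.16506624  -17.51524203    4.        ]
 [ 414.06786882 -153.37693629    4.        ]]
start [469.5 -86.5 170. ] t 3.4 w 1.001 F [1.1 0.2 0.4]
[0.18, -0.07, 0.73, 0, 0, -0.001, 0.4, 0.18, -0.07, 0.73, 0, 0, 0, 0.4, 0.18, -0.07, 0.74, 0, 0, -0.001, 0.4]
start [469.5 -86.5 170. ] t 3.4 w 1.001 F [1.1 0.2 0.4]
[0, 0, 0.56, 0, 0, 0, 0.4, 0, 0, 0.56, 0, 0, 0, 0.4]
```

{"op": "send_rows", "data": {"series": [0.18,-0.07,0.73,0,0,-0.001,0.4,0.18,-0.07,0.73,0,0,0,0.4,0.18,-0.07,0.74,0,0,-0.001,0.4,0,0,0.56,0,0,0,0.4,0,0,0.56,0,0,0,0.4]}}

```text
t: 3.9
ee_pos: [498.2, -80.9, 2.7]
orientation: [[0.986, -0.165, -0.0], [-0.165, -0.986, -0.001], [-0.0, 0.001, -1.0]]
ft_force: [0.3, 0.1, 0.6]
width: 0.618
```

{"op": "send_rows", "data": {"series": [0,0,0,0,0,0,0.4,0,0,0,0,0,0,1,0,0,0,0,0,0,1,0,0,0,0,0,0,1,0,0,0,0,0,0,1], "squeeze": 12}}

```text
t: 4.4
ee_pos: [498.8, -79.4, 4.6]
orientation: [[0.987, -0.163, 0.001], [-0.163, -0.987, -0.0], [0.001, -0.0, -1.0]]
ft_force: [-0.0, 0.2, -0.5]
width: 0.296
```

{"op": "send_rows", "data": {"series": [0,0,0,0,0,0,1]}}

```text
t: 4.5
ee_pos: [498.7, -79.2, 4.4]
orientation: [[0.987, -0.162, 0.001], [-0.162, -0.987, -0.0], [0.001, -0.0, -1.0]]
ft_force: [-0.8, 0.2, -0.2]
width: 0.212
```

```bash
python3 -c "
from plan import *
p=plan([(495,-81,90,-9.5)],1)
p=plan([(442,-365,90,-89)],1,45,p)
p=plan([(442,-365,12,-89)],1,40,p)"
```

```text
start [498.7 -79.2   4.4] t 4.5 w 0.212 F [-0.8  0.2 -0.2]
[-0.02, 0.02, -0.57, 0, 0, 0, 1, -0.02, 0.01, -0.57, 0, 0, 0, 1, -0.03, 0.02, -0.57, 0, 0, 0.001, 1]
start [498.7 -79.2   4.4] t 4.5 w 0.212 F [-0.8  0.2 -0.2]
[-0.01, 0.58, 0, 0, 0, 0.044, 1, 0.07, 0.57, 0, 0, 0, 0.044, 1, 0.15, 0.56, 0, 0, 0, 0.044, 1, 0.22, 0.53, 0, 0, 0, 0.044, 1, 0.29, 0.5, 0, 0, 0, 0.044, 1]
[0.36, 0.45, 0, 0, 0, 0.044, 1, 0.42, 0.4, 0, 0, 0, 0.044, 1, 0.47, 0.34, 0, 0, 0, 0.045, 1, 0.51, 0.26, 0, 0, 0, 0.044, 1, 0.55, 0.19, 0, 0, 0, 0.045, 1]
start [498.7 -79.2   4.4] t 4.5 w 0.212 F [-0.8  0.2 -0.2]
[0, 0, 0.78, 0, 0, 0, 1, 0, 0, 0.78, 0, 0, 0, 1]
```

{"op": "send_rows", "data": {"series": [0,0,0,0,0,0,1,0,0,0,0,0,0,1,0,0,0,0,0,0,1]}}

```text
t: 4.8
ee_pos: [498.6, -79.0, 4.2]
orientation: [[0.987, -0.162, 0.0], [-0.162, -0.987, -0.0], [0.0, 0.0, -1.0]]
ft_force: [-0.6, 0.0, 3.4]
width: 0.121
```

{"op": "send_rows", "data": {"series": [-0.02,0.02,-0.57,0,0,0,1,-0.02,0.01,-0.57,0,0,0,1,-0.03,0.02,-0.57,0,0,0.001,1]}}

```text
t: 5.1
ee_pos: [494.2, -80.8, 90.2]
orientation: [[0.986, -0.165, -0.001], [-0.165, -0.986, 0.0], [-0.001, -0.0, -1.0]]
ft_force: [-0.3, -0.2, 0.0]
width: 0.12
```

{"op": "send_rows", "data": {"series": [-0.01,0.58,0,0,0,0.044,1,0.07,0.57,0,0,0,0.044,1,0.15,0.56,0,0,0,0.044,1,0.22,0.53,0,0,0,0.044,1,0.29,0.5,0,0,0,0.044,1]}}

```text
t: 5.6
ee_pos: [467.7, -223.7, 89.5]
orientation: [[0.651, -0.759, -0.0], [-0.759, -0.651, 0.0], [-0.0, -0.0, -1.0]]
ft_force: [-0.0, -0.2, -0.1]
width: 0.117
```

{"op": "send_rows", "data": {"series": [0.36,0.45,0,0,0,0.044,1,0.42,0.4,0,0,0,0.044,1,0.47,0.34,0,0,0,0.045,1,0.51,0.26,0,0,0,0.044,1,0.55,0.19,0,0,0,0.045,1]}}

```text
t: 6.1
ee_pos: [441.6, -365.6, 89.3]
orientation: [[0.011, -1.0, -0.0], [-1.0, -0.011, 0.001], [-0.001, 0.0, -1.0]]
ft_force: [0.2, 0.5, 0.2]
width: 0.118
```

Run:
```python
from plan import *
np.set_printoptions(precision=1,suppress=True)
T=wristT(); im=camera('wrist'); cv2.imwrite('pics/w2.png',im[:,:,::-1])
for t,z in [('red_marker',90),('stationery_tray',30)]: print(t,rect(t,'wrist',z,T))
p=plan([(442,-365,12,-89)],1,40)
```

```text
red_marker (0.61, array([ 436.9, -365.8]), array([140.8,  12.8]), 'yaw', np.float64(0.6))
stationery_tray (0.57, array([ 463.4, -373.3]), array([110. , 135.8]), 'yaw', np.float64(23.7))
start [ 441.  -366.9   89.2] t 6.25 w 0.117 F [-0.2  0.5 -1. ]
[-0.02, -0.01, 0.77, 0, 0, -0.001, 1, -0.02, -0.01, 0.77, 0, 0, 0, 1]
```

View pics/w2.png

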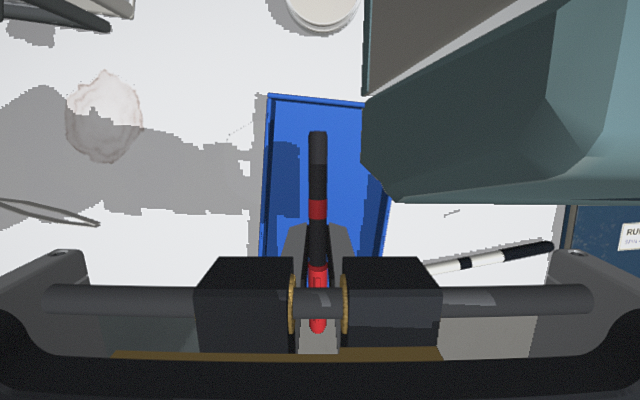

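The marker is held straight along the tray's length, from about (318,130) to (318,330), and lies inside the walls. The centrifuge is close to the gripper body, so I'll set down slightly nearer to me and to the left.

Run:
```python
from plan import *
print(w([(265,95),(365,103)],'wrist',30,wristT()))
p=plan([(431,-355,80,-89)],1,40)
p=plan([(431,-355,11,-89)],1,35,p)
```

```text
[[ 532.56842435 -324.89473494   30.        ]
 [ 527.6254087  -402.84928985   30.        ]]
start [ 441.  -366.9   89.2] t 6.25 w 0.117 F [-0.2  0.5 -1. ]
[-0.24, 0.2, 0.18, 0, 0, -0.001, 1]
start [ 441.  -366.9   89.2] t 6.25 w 0.117 F [-0.2  0.5 -1. ]
[0, 0, 0.69, 0, 0, 0, 1, 0, -0.01, 0.69, 0, 0, 0, 1]
```

{"op": "send_rows", "data": {"series": [-0.1,0.2,0.18,0,0,-0.001,1,0,0,0.69,0,0,0,1,0,0,0.69,0,0,0,1,0,0,0,0,0,0,1]}}

```text
t: 6.65
ee_pos: [430.7, -357.0, 8.4]
orientation: [[0.023, -1.0, -0.004], [-1.0, -0.023, 0.005], [-0.005, 0.004, -1.0]]
ft_force: [-1.3, 0.1, -0.1]
width: 0.117
```

{"op": "send_rows", "data": {"series": [0,0,0,0,0,0,0.74,0,0,0,0,0,0,0.74,0,0,0,0,0,0,0.74,0,0,0,0,0,0,0.74]}}

```text
t: 7.05
ee_pos: [432.6, -360.4, 12.7]
orientation: [[0.02, -1.0, 0.002], [-1.0, -0.02, -0.001], [0.001, -0.001, -1.0]]
ft_force: [-0.6, -0.3, 0.6]
width: 0.26
```

Run:
```python
from plan import *
p=plan([(431,-362,90,-89)],0.74,40)
p=plan([(428,-92,90,-12)],0.55,45,p)
p=plan([(429,-84,25,-12)],0.55,40,p)
```

```text
start [ 432.6 -360.4   12.7] t 7.05 w 0.26 F [-0.6 -0.3  0.6]
[0.02, 0.01, -0.77, 0, 0, 0, 0.74, 0.01, 0.02, -0.78, 0, 0, 0.001, 0.74]
start [ 432.6 -360.4   12.7] t 7.05 w 0.26 F [-0.6 -0.3  0.6]
[-0.54, 0, 0, 0, 0, -0.043, 0.55, -0.53, -0.08, 0, 0, 0, -0.043, 0.55, -0.52, -0.15, 0, 0, 0, -0.043, 0.55, -0.5, -0.22, 0, 0, 0, -0.043, 0.55, -0.46, -0.28, 0, 0, 0, -0.043, 0.55]
[-0.42, -0.34, 0, 0, 0, -0.043, 0.55, -0.37, -0.39, 0, 0, 0, -0.043, 0.55, -0.31, -0.44, 0, 0, 0, -0.042, 0.55, -0.26, -0.47, 0, 0, 0, -0.043, 0.55, -0.18, -0.51, 0, 0, -0.001, -0.042, 0.55]
start [ 432.6 -360.4   12.7] t 7.05 w 0.26 F [-0.6 -0.3  0.6]
[-0.01, -0.08, 0.65, 0, 0, 0, 0.55, -0.01, -0.08, 0.65, 0, 0, 0, 0.55]
```

{"op": "send_rows", "data": {"series": [0.02,0.01,-0.77,0,0,0,0.74,0.01,0.02,-0.78,0,0,0.001,0.74]}}

```text
t: 7.25
ee_pos: [429.8, -361.0, 89.5]
orientation: [[0.016, -1.0, -0.002], [-1.0, -0.016, 0.001], [-0.001, 0.002, -1.0]]
ft_force: [1.4, -0.6, 0.4]
width: 0.262
```

{"op": "send_rows", "data": {"series": [-0.54,0,0,0,0,-0.043,0.55,-0.53,-0.08,0,0,0,-0.043,0.55,-0.52,-0.15,0,0,0,-0.043,0.55,-0.5,-0.22,0,0,0,-0.043,0.55,-0.46,-0.28,0,0,0,-0.043,0.55]}}

```text
t: 7.75
ee_pos: [429.5, -225.6, 89.8]
orientation: [[0.642, -0.766, 0.001], [-0.766, -0.642, -0.001], [0.001, -0.001, -1.0]]
ft_force: [0.2, 0.5, -0.3]
width: 0.454
```

{"op": "send_rows", "data": {"series": [-0.42,-0.34,0,0,0,-0.043,0.55,-0.37,-0.39,0,0,0,-0.043,0.55,-0.31,-0.44,0,0,0,-0.042,0.55,-0.26,-0.47,0,0,0,-0.043,0.55,-0.18,-0.51,0,0,0,-0.042,0.55]}}

```text
t: 8.25
ee_pos: [427.9, -91.1, 89.7]
orientation: [[0.979, -0.203, 0.001], [-0.203, -0.979, -0.001], [0.001, 0.0, -1.0]]
ft_force: [-0.5, 0.4, 0.2]
width: 0.451
```

{"op": "send_rows", "data": {"series": [0,0,0,0,0,0,0.55,0,0,0,0,0,0,0.55,0,0,0,0,0,0,0.55]}}

```text
t: 8.55
ee_pos: [428.0, -93.0, 89.3]
orientation: [[0.978, -0.211, 0.001], [-0.211, -0.978, -0.001], [0.001, 0.001, -1.0]]
ft_force: [0.0, 0.5, 0.6]
width: 0.447
```

Run:
```python
from plan import *
np.set_printoptions(precision=1,suppress=True)
T=wristT(); im=camera('wrist')
print('forc',rect('steel_forceps','wrist',5,T))
b=camera('top'); print('marker',rect('red_marker','top',12)); 
cv2.imwrite('pics/w3.png',np.hstack([im[:,100:540],b[170:300,380:500].repeat(3,0).repeat(3,1)[:400,:360]])[:,:,::-1])
p=plan([(429,-84,25,-12)],0.55,40)
```

```text
forc (0.79, array([430. , -79.7]), array([123.9,   8.6]), 'yaw', np.float64(77.3))
marker NoneTraceback (most recent call last):
  File "<stdin>", line 6, in <module>
    return _nx.concatenate(arrs, 1, dtype=dtype, casting=casting)
           ~~~~~~~~~~~~~~~^^^^^^^^^^^^^^^^^^^^^^^^^^^^^^^^^^^^^^^
ValueError: all the input array dimensions except for the concatenation axis must match exactly, but along dimension 0, the array at index 0 has size 400 and the array at index 1 has size 390
```

Run:
```python
from plan import *
T=wristT(); im=camera('wrist'); b=camera('top')
cv2.imwrite('pics/w3.png',np.hstack([im[:,100:540],cv2.resize(b[170:300,380:500],(360,400),interpolation=0)])[:,:,::-1])
p=plan([(430,-84,30,-12.5)],0.55,40)
p=plan([(430,-84,2.5,-12.5)],0.55,20,p)
```

```text
start [427.8 -92.4  89. ] t 8.85 w 0.451 F [-0.2  0.1 -0.6]
[0, -0.09, 0.59, 0, 0, 0.001, 0.55, 0.01, -0.08, 0.59, 0, 0, 0.001, 0.55]
start [427.8 -92.4  89. ] t 8.85 w 0.451 F [-0.2  0.1 -0.6]
[0, 0, 0.27, 0, 0, 0, 0.55, 0, 0, 0.28, 0, 0, 0, 0.55]
```

View pics/w3.png

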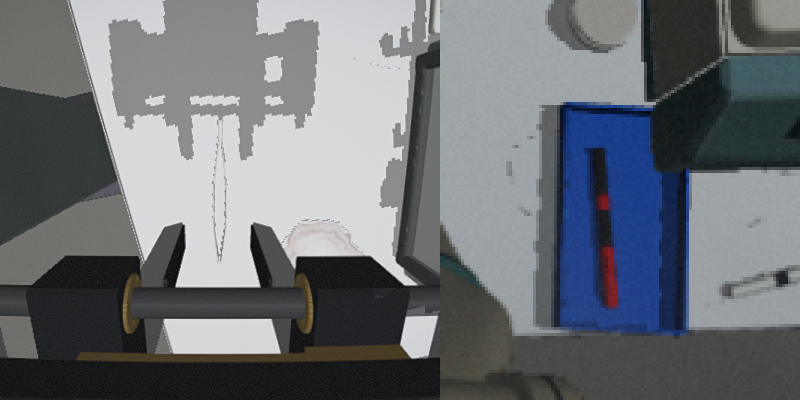

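The marker lies flat inside the blue tray. The forceps are visible full length, centred between the fingers (x≈220 in the crop).

{"op": "send_rows", "data": {"series": [0,-0.09,0.59,0,0,0.001,0.55,0.01,-0.08,0.59,0,0,0.001,0.55,0,0,0.27,0,0,0,0.55,0,0,0.28,0,0,0,0.55,0,0,0,0,0,0,1], "squeeze": 12}}

```text
t: 9.35
ee_pos: [428.7, -83.9, 3.9]
orientation: [[0.977, -0.213, -0.004], [-0.213, -0.977, 0.0], [-0.004, 0.001, -1.0]]
ft_force: [0.3, 1.0, 0.1]
width: 0.4
```

{"op": "send_rows", "data": {"series": [0,0,0,0,0,0,1,0,0,0,0,0,0,1,0,0,0,0,0,0,1,0,0,0,0,0,0,1,0,0,0,0,0,0,1]}}

```text
t: 9.85
ee_pos: [430.1, -84.1, 5.7]
orientation: [[0.977, -0.214, -0.0], [-0.214, -0.977, -0.001], [0.0, 0.001, -1.0]]
ft_force: [0.2, -0.6, 5.7]
width: 0.13
```

Run:
```python
from plan import *
p=plan([(430,-84,90,-12.5)],1,40)
p=plan([(452,262,90,90)],1,45,p)
```

```text
start [430.1 -84.1   5.7] t 9.85 w 0.13 F [ 0.2 -0.6  5.7]
[0, 0, -0.56, 0, 0, 0, 1, 0, 0, -0.56, 0, 0, 0, 1, 0, 0, -0.57, 0, 0, 0.001, 1]
start [430.1 -84.1   5.7] t 9.85 w 0.13 F [ 0.2 -0.6  5.7]
[-0.08, -0.53, 0, 0, 0, -0.044, 1, -0.01, -0.53, 0, 0, 0, -0.044, 1, 0.06, -0.53, 0, 0, 0, -0.044, 1, 0.14, -0.52, 0, 0, 0, -0.044, 1, 0.21, -0.49, 0, 0, 0, -0.044, 1]
[0.27, -0.46, 0, 0, 0, -0.044, 1, 0.33, -0.42, 0, 0, 0, -0.044, 1, 0.39, -0.37, 0, 0, 0, -0.044, 1, 0.43, -0.31, 0, 0, 0, -0.044, 1, 0.47, -0.25, 0, 0, 0, -0.043, 1]
[0.5, -0.18, 0, 0, 0, -0.044, 1, 0.52, -0.11, 0, 0, 0, -0.043, 1, 0.53, -0.03, 0, 0, 0, -0.044, 1]
```

{"op": "send_rows", "data": {"series": [0,0,0,0,0,0,1,0,0,0,0,0,0,1,0,0,-0.56,0,0,0,1,0,0,-0.56,0,0,0,1,0,0,-0.57,0,0,0,1]}}

```text
t: 10.35
ee_pos: [429.1, -83.6, 90.5]
orientation: [[0.977, -0.214, -0.003], [-0.214, -0.977, -0.0], [-0.003, 0.001, -1.0]]
ft_force: [0.2, -0.1, -0.6]
width: 0.127
```

{"op": "send_rows", "data": {"series": [-0.08,-0.53,0,0,0,-0.044,1,-0.01,-0.53,0,0,0,-0.044,1,0.06,-0.53,0,0,0,-0.044,1,0.14,-0.52,0,0,0,-0.044,1,0.21,-0.49,0,0,0,-0.044,1]}}

```text
t: 10.85
ee_pos: [437.7, 50.4, 89.6]
orientation: [[0.887, 0.463, -0.002], [0.463, -0.887, -0.001], [-0.002, 0.0, -1.0]]
ft_force: [0.5, 0.4, -0.3]
width: 0.128
```

{"op": "send_rows", "data": {"series": [0.27,-0.46,0,0,0,-0.044,1,0.33,-0.42,0,0,0,-0.044,1,0.39,-0.37,0,0,0,-0.044,1,0.43,-0.31,0,0,0,-0.044,1,0.47,-0.25,0,0,0,-0.043,1]}}

```text
t: 11.35
ee_pos: [445.1, 183.5, 89.4]
orientation: [[0.391, 0.92, -0.002], [0.92, -0.391, -0.001], [-0.002, -0.001, -1.0]]
ft_force: [-0.2, -0.3, -1.0]
width: 0.128
```

{"op": "send_rows", "data": {"series": [0.5,-0.18,0,0,0,-0.044,1,0.52,-0.11,0,0,0,-0.043,1,0.53,-0.03,0,0,0,-0.044,1,0,0,0,0,0,0,1]}}

```text
t: 11.75
ee_pos: [450.1, 266.6, 89.6]
orientation: [[-0.01, 1.0, -0.002], [1.0, 0.01, 0.004], [0.004, -0.002, -1.0]]
ft_force: [0.7, 0.2, -0.0]
width: 0.13
```

Run:
```python
from plan import *
np.set_printoptions(precision=1,suppress=True)
T=wristT(); im=camera('wrist')
print('forc',rect('steel_forceps','wrist',92,T))
print('tray',rect('instrument_tray','wrist',30,T))
b=camera('top')
cv2.imwrite('pics/w4.png',np.hstack([im[:,100:540],cv2.resize(b[90:220,260:400],(360,400))])[:,:,::-1])
p=plan([(448,262,11,90)],1,35)
```

```text
forc (0.67, array([449.3, 267. ]), array([133.4,  11.4]), 'yaw', np.float64(0.7))
tray (0.8, array([438.9, 262.3]), array([165.8, 111.4]), 'yaw', np.float64(179.2))
start [450.5 260.5  89. ] t 11.95 w 0.133 F [-0.  -0.5 -0.6]
[0.01, -0.02, 0.52, 0, 0, 0, 1, 0.01, -0.01, 0.52, 0, 0, 0, 1, 0.01, -0.02, 0.52, -0.001, 0.001, 0.001, 1]
```

View pics/w4.png

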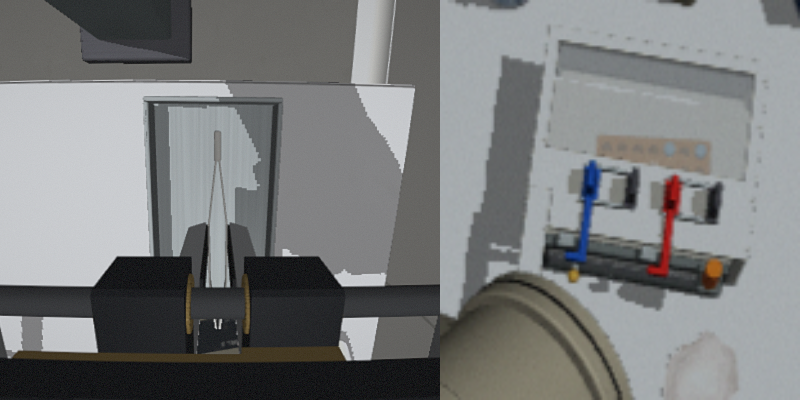

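The forceps are held flat and centred over the steel tray (about x 217 between the walls at 148 and 278). Setting them down.

{"op": "send_rows", "data": {"series": [0.01,0.02,0.52,0,0,0,1,0.01,0,0.52,0,0,0,1,0.01,0,0.52,0,0,0.001,1,0,0,0,0,0,0,1,0,0,0,0,0,0,1]}}

```text
t: 12.45
ee_pos: [451.4, 262.7, 11.6]
orientation: [[0.0, 1.0, -0.002], [1.0, -0.0, -0.002], [-0.002, -0.002, -1.0]]
ft_force: [-0.7, -0.1, -0.8]
width: 0.13
```

{"op": "send_rows", "data": {"series": [0,0,0,0,0,0,0.74,0,0,0,0,0,0,0.74,0,0,0,0,0,0,0.74,0,0,0,0,0,0,0.74]}}

```text
t: 12.85
ee_pos: [451.9, 263.6, 11.9]
orientation: [[-0.001, 1.0, -0.001], [1.0, 0.001, -0.0], [-0.0, -0.001, -1.0]]
ft_force: [-0.5, -0.4, -0.5]
width: 0.26
```

Run:
```python
from plan import *
np.set_printoptions(precision=1,suppress=True)
from scipy.optimize import least_squares
# top picture features: tabs/rests/post
crop=lambda x,y:(260+(x-440)/2.571,90+y/3.077)
for n,x,y,z in [('btab',592,166,135),('brest',633,172,135),('rtab',674,182,135),('rrest',715,188,135),('post',713,263,145)]: print(n,w([crop(x,y)],'top',z))
p=plan([(452,262,150,90)],0.6,40)
```

```text
btab [[670.8 -59.8 135. ]]
brest [[665.  -98.5 135. ]]
rtab [[ 656.  -137.1  135. ]]
rrest [[ 650.2 -175.8  135. ]]
post [[ 587.4 -170.1  145. ]]
start [451.9 263.6  11.9] t 12.85 w 0.26 F [-0.5 -0.4 -0.5]
[-0.01, 0, -0.69, 0, 0, 0, 0.6, -0.01, 0, -0.69, 0, 0, 0, 0.6, -0.01, 0, -0.69, 0, 0, 0, 0.6, 0, 0, -0.69, 0, 0, 0, 0.6]
```

{"op": "send_rows", "data": {"series": [-0.01,0,-0.69,0,0,0,0.74,-0.01,0,-0.69,0,0,0,0.74,-0.01,0,-0.69,0,0,0,0.6,0,0,-0.69,0,0,0,0.3]}}

```text
t: 13.25
ee_pos: [451.4, 262.0, 150.8]
orientation: [[-0.001, 1.0, -0.002], [1.0, 0.001, -0.001], [-0.001, -0.002, -1.0]]
ft_force: [1.0, 0.6, -0.1]
width: 0.395
```

Run:
```python
from plan import *
p=plan([(500,160,195,84),(645,-165,195,79)],0.15,42)
```

```text
start [451.4 262.  150.8] t 13.25 w 0.395 F [ 1.   0.6 -0.1]
[-0.68, 0.32, -0.29, 0, 0, 0.011, 0.15, -0.67, 0.35, -0.3, 0, 0, 0.011, 0.15, -0.66, 0.37, -0.29, -0.001, 0, 0.012, 0.15, -0.68, 0.4, 0, 0, 0, 0.003, 0.15, -0.68, 0.4, 0, 0, 0, 0.003, 0.15]
[-0.68, 0.41, 0, 0, 0, 0.003, 0.15, -0.67, 0.41, 0, 0, 0, 0.003, 0.15, -0.67, 0.42, 0, 0, 0, 0.003, 0.15, -0.66, 0.43, 0, 0, 0, 0.003, 0.15, -0.66, 0.44, 0, 0, 0, 0.003, 0.15]
[-0.66, 0.44, 0, 0, 0, 0.003, 0.15, -0.65, 0.44, 0.01, 0, 0, 0.004, 0.15]
```

{"op": "send_rows", "data": {"series": [-0.68,0.32,-0.29,0,0,0.011,0.15,-0.67,0.35,-0.3,0,0,0.011,0.15,-0.66,0.37,-0.29,0,0,0.012,0.15,-0.68,0.4,0,0,0,0.003,0.15,-0.68,0.4,0,0,0,0.003,0.15]}}

```text
t: 13.75
ee_pos: [533.4, 86.5, 194.2]
orientation: [[0.125, 0.992, -0.0], [0.992, -0.125, -0.001], [-0.001, 0.0, -1.0]]
ft_force: [0.3, 0.1, -0.0]
width: 0.817
```

{"op": "send_rows", "data": {"series": [-0.68,0.41,0,0,0,0.003,0.15,-0.67,0.41,0,0,0,0.003,0.15,-0.67,0.42,0,0,0,0.003,0.15,-0.66,0.43,0,0,0,0.003,0.15,-0.66,0.44,0,0,0,0.003,0.15]}}

```text
t: 14.25
ee_pos: [613.5, -94.1, 193.6]
orientation: [[0.171, 0.985, -0.001], [0.985, -0.171, -0.001], [-0.001, -0.001, -1.0]]
ft_force: [1.0, 0.8, -0.4]
width: 0.851
```

{"op": "send_rows", "data": {"series": [-0.66,0.44,0,0,0,0.003,0.15,-0.65,0.44,0.01,0,0,0.004,0.15,0,0,0,0,0,0,0.15,0,0,0,0,0,0,0.15,0,0,0,0,0,0,0.15]}}

```text
t: 14.75
ee_pos: [644.6, -162.9, 193.1]
orientation: [[0.19, 0.982, -0.002], [0.982, -0.19, 0.0], [-0.0, -0.002, -1.0]]
ft_force: [0.1, -0.5, 0.3]
width: 0.849
```

Run:
```python
from plan import *
np.set_printoptions(precision=1,suppress=True)
T=wristT(); im=camera('wrist')
print(sensors.get_state()['ee_pos']); np.save('T5.npy',T)
for t,z in [('red_tab',135),('red_rest',135),('blue_tab',135),('gate_post',145)]:
  print(t,[(np.round(d['xyz']),round(d['score'],2)) for d in nets.look_for(t,'wrist')[:3]])
b=camera('top')
print('forc',rect('steel_forceps','top',6))
im=im.copy(); im[300:,:240]=cv2.resize(b[195:285,160:235],(240,288))[94:194]
cv2.imwrite('pics/w5.png',cv2.resize(im,(800,500))[:,:,::-1])
```

```text
[ 644.7 -162.7  193.3]
red_tab [(array([ 630., -135.,  109.]), 0.8)]
red_rest [(array([ 646., -109.,  104.]), 0.57), (array([ 444., -351.,   15.]), 0.25)]
blue_tab [(array([ 447., -381.,    2.]), 0.59)]
gate_post [(array([ 607., -107.,   99.]), 0.79), (array([ 642., -110.,  104.]), 0.66)]
forc (0.62, array([453.2, 265.1]), array([128. ,   5.3]), 'yaw', np.float64(1.1))
```

View pics/w5.png

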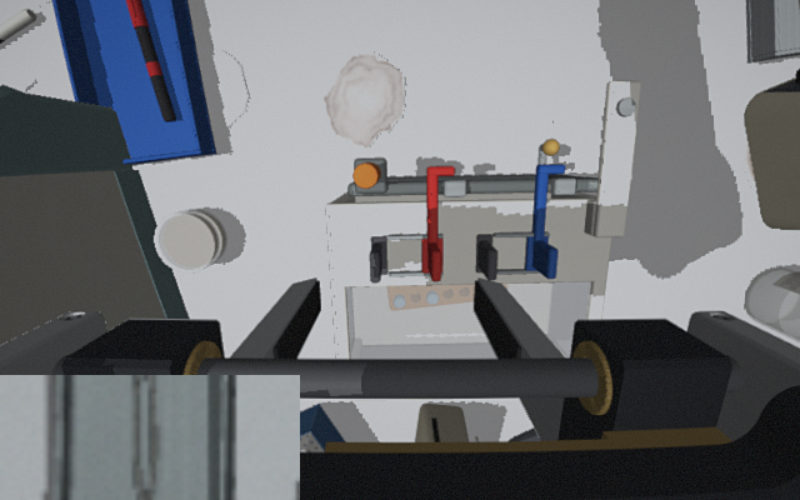

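The wrist picture shows the post top at (366,175), red rest and tab tops near (376,262) and (435,262), and blue rest and tab tops near (489,262) and (550,262). In the inset, the forceps lie inside the steel tray.

Run:
```python
from plan import *
np.set_printoptions(precision=1,suppress=True)
T=np.load('T5.npy')
im=cv2.imread('pics/w5.png')[140:300,310:640]
cv2.imwrite('pics/w5c.png',cv2.resize(im,(792,384),interpolation=cv2.INTER_CUBIC))
for n,x,y,z in [('rrest',376,262,135),('rtab',435,262,135),('brest',489,262,135),('btab',550,262,135),('post',366,175,145)]: print(n,w([(x/1.25,y/1.25)],'wrist',z,T))
```

```text
rrest [[ 639.9 -176.2  135. ]]
rtab [[ 647.5 -137.1  135. ]]
brest [[ 654.5 -101.2  135. ]]
btab [[662.5 -60.2 135. ]]
post [[ 582.  -169.8  145. ]]
```

View pics/w5c.png

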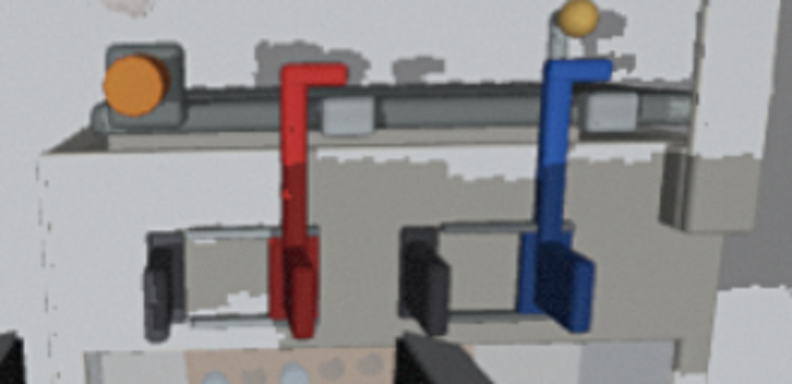

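Run:
```python
from plan import *
p=plan([(646,-164.5,145,79.5),(646,-164.5,112,79.5)],0.15,25)
```

```text
start [ 645.  -164.1  193.1] t 15.1 w 0.85 F [-0.7 -0.2 -1.1]
[0, 0.01, 0.48, 0, 0, -0.002, 0.15, 0, 0.01, 0.48, 0, 0, -0.001, 0.15, 0, 0, 0.33, 0, 0, 0, 0.15, 0, 0, 0.33, 0, 0, 0, 0.15]
```

{"op": "send_rows", "data": {"series": [0,0.01,0.48,0,0,-0.002,0.15,0,0.01,0.48,0,0,-0.001,0.15,0,0,0.33,0,0,0,0.15,0,0,0.33,0,0,0,0.15,0,0,0,0,0,0,0.15]}}

```text
t: 15.6
ee_pos: [644.4, -164.9, 109.5]
orientation: [[0.183, 0.983, -0.005], [0.983, -0.183, -0.0], [-0.001, -0.005, -1.0]]
ft_force: [0.3, 0.8, 0.3]
width: 0.846
```

{"op": "send_rows", "data": {"series": [0,0,0,0,0,0,1,0,0,0,0,0,0,1,0,0,0,0,0,0,1,0,0,0,0,0,0,1,0,0,0,0,0,0,1], "squeeze": 30}}

```text
t: 16.1
ee_pos: [647.2, -162.7, 113.0]
orientation: [[0.182, 0.983, 0.002], [0.983, -0.182, 0.002], [0.002, 0.001, -1.0]]
ft_force: [3.3, 4.5, 1.7]
width: 0.46
```

{"op": "send_rows", "data": {"series": [0,0,0,0,0,0,1,0,0,0,0,0,0,1,0,0,0,0,0,0,1,0,0,0,0,0,0,1]}}

```text
t: 16.5
ee_pos: [646.7, -165.7, 112.9]
orientation: [[0.184, 0.983, 0.0], [0.983, -0.184, -0.002], [-0.002, 0.001, -1.0]]
ft_force: [1.6, 1.4, 5.6]
width: 0.346
```

{"op": "send_rows", "data": {"series": [0,0,0,0,0,0,0.15,0,0,0,0,0,0,0.15,0,0,0,0,0,0,0.15,0,0,0,0,0,0,0.15,0,0,0,0,0,0,0.15]}}

```text
t: 17.0
ee_pos: [645.5, -165.3, 111.6]
orientation: [[0.184, 0.983, -0.002], [0.983, -0.184, -0.001], [-0.002, -0.002, -1.0]]
ft_force: [-0.2, 0.5, 0.7]
width: 0.733
```

{"op": "send_rows", "data": {"series": [0,0,0,0,0,0,0.15,0,0,-0.5,0,0,0,0.15,0,0,-0.5,0,0,0,0.15,0.8,0,0,0,0,0,0.15,0.8,0,0,0,0,0,0.15]}}

```text
t: 17.5
ee_pos: [661.2, -87.1, 162.7]
orientation: [[0.187, 0.982, 0.0], [0.982, -0.187, -0.002], [-0.002, 0.0, -1.0]]
ft_force: [0.8, 0.2, -0.3]
width: 0.849
```

{"op": "send_rows", "data": {"series": [0,0,0,0,0,0,0.15,0,0,0,0,0,0,0.15,0,0,0,0,0,0,0.15]}}

```text
t: 17.8
ee_pos: [660.4, -87.9, 161.4]
orientation: [[0.185, 0.983, -0.002], [0.983, -0.185, -0.002], [-0.003, -0.002, -1.0]]
ft_force: [0.1, -0.3, 0.1]
width: 0.854
```

Run:
```python
from plan import *
p=plan([(660,-86.5,112,79.5)],0.15,25)
```

```text
start [660.4 -87.9 161.4] t 17.8 w 0.854 F [ 0.1 -0.3  0.1]
[0.01, -0.01, 0.49, 0, 0, 0, 0.15, 0.02, 0, 0.5, -0.001, 0.001, -0.001, 0.15]
```

{"op": "send_rows", "data": {"series": [0.01,0,0.49,0,0,0,0.15,0.01,0,0.5,0,0,0,0.15,0,0,0,0,0,0,0.15,0,0,0,0,0,0,1,0,0,0,0,0,0,1], "squeeze": 30}}

```text
t: 18.3
ee_pos: [661.6, -85.8, 113.6]
orientation: [[0.185, 0.983, 0.0], [0.983, -0.185, -0.001], [-0.001, 0.001, -1.0]]
ft_force: [0.4, 0.6, 0.3]
width: 0.716
```

{"op": "send_rows", "data": {"series": [0,0,0,0,0,0,1,0,0,0,0,0,0,1,0,0,0,0,0,0,1,0,0,0,0,0,0,1,0,0,0,0,0,0,1]}}

```text
t: 18.8
ee_pos: [661.5, -87.0, 113.5]
orientation: [[0.184, 0.983, 0.0], [0.983, -0.184, -0.004], [-0.004, 0.001, -1.0]]
ft_force: [0.3, -0.4, 7.1]
width: 0.346
```

{"op": "send_rows", "data": {"series": [0,0,0,0,0,0,1,0,0,0,0,0,0,1,0,0,0,0,0,0,1]}}

```text
t: 19.1
ee_pos: [661.5, -87.1, 113.5]
orientation: [[0.184, 0.983, 0.0], [0.983, -0.184, -0.004], [-0.004, 0.001, -1.0]]
ft_force: [0.9, -0.0, 5.9]
width: 0.346
```

Both catches read 32.5 mm closed (33 expected). Next is the post.

{"op": "send_rows", "data": {"series": [0,0,0,0,0,0,0.2,0,0,0,0,0,0,0.2,0,0,0,0,0,0,0.2,0,0,0,0,0,0,0.2,0,0,0,0,0,0,0.2]}}

```text
t: 19.6
ee_pos: [660.5, -85.5, 112.0]
orientation: [[0.183, 0.983, -0.002], [0.983, -0.183, -0.001], [-0.001, -0.002, -1.0]]
ft_force: [0.1, 0.2, 0.7]
width: 0.73
```

{"op": "send_rows", "data": {"series": [0,0,-0.5,0,0,0,0.3,0,0,-0.5,0,0,0,0.3,0,0,-0.5,0,0,0,0.3,0,0,0,0,0,0,0.3]}}

```text
t: 20.0
ee_pos: [662.9, -84.5, 190.8]
orientation: [[0.184, 0.983, 0.004], [0.983, -0.184, -0.001], [0.0, 0.004, -1.0]]
ft_force: [-0.2, 0.5, 0.3]
width: 0.7
```

Run:
```python
from plan import *
p=plan([(584,-170.5,185,-10.8)],0.35,25)
```

```text
start [662.9 -84.5 190.8] t 20.0 w 0.7 F [-0.2  0.5  0.3]
[-0.18, -0.11, 0.01, 0, 0, 0.046, 0.35, -0.19, -0.09, 0.01, 0, 0, 0.046, 0.35, -0.21, -0.06, 0.01, 0, 0, 0.045, 0.35, -0.21, -0.03, 0.01, 0, 0, 0.046, 0.35, -0.21, 0, 0.01, 0, 0, 0.045, 0.35]
[-0.21, 0.04, 0.01, 0, 0, 0.046, 0.35, -0.2, 0.06, 0.01, 0, 0, 0.045, 0.35, -0.19, 0.09, 0.01, 0, 0, 0.046, 0.35, -0.18, 0.12, 0.01, 0, 0, 0.045, 0.35, -0.16, 0.14, 0.01, 0, -0.001, 0.046, 0.35]
[-0.13, 0.17, 0.01, 0, 0, 0.045, 0.35]
```

{"op": "send_rows", "data": {"series": [-0.18,-0.11,0.01,0,0,0.046,0.35,-0.19,-0.09,0.01,0,0,0.046,0.35,-0.21,-0.06,0.01,0,0,0.045,0.35,-0.21,-0.03,0.01,0,0,0.046,0.35,-0.21,0,0.01,0,0,0.045,0.35]}}

```text
t: 20.5
ee_pos: [623.5, -124.4, 183.7]
orientation: [[0.787, 0.616, -0.003], [0.616, -0.787, -0.001], [-0.003, -0.001, -1.0]]
ft_force: [-0.6, 0.3, -0.3]
width: 0.649
```

{"op": "send_rows", "data": {"series": [-0.21,0.04,0.01,0,0,0.046,0.35,-0.2,0.06,0.01,0,0,0.045,0.35,-0.19,0.09,0.01,0,0,0.046,0.35,-0.18,0.12,0.01,0,0,0.045,0.35,-0.16,0.14,0.01,0,0,0.046,0.35]}}

```text
t: 21.0
ee_pos: [587.5, -163.5, 181.3]
orientation: [[0.999, -0.052, -0.003], [-0.052, -0.999, -0.001], [-0.003, 0.001, -1.0]]
ft_force: [-0.7, 0.3, -0.3]
width: 0.649
```

{"op": "send_rows", "data": {"series": [-0.13,0.17,0.01,0,0,0.045,0.35,0,0,0,0,0,0,0.35,0,0,0,0,0,0,0.35,0,0,0,0,0,0,0.35]}}

```text
t: 21.4
ee_pos: [582.0, -170.4, 181.7]
orientation: [[0.983, -0.183, -0.002], [-0.183, -0.983, -0.0], [-0.002, 0.0, -1.0]]
ft_force: [0.8, -0.4, 0.2]
width: 0.654
```

Run:
```python
from plan import *
np.set_printoptions(precision=1,suppress=True)
T=wristT(); im=camera('wrist'); np.save('T6.npy',T)
cv2.imwrite('pics/w6.png',im[:,:,::-1])
p=plan([(584,-170.5,150,-10.8),(584,-170.5,117,-10.8)],0.35,25)
```

```text
start [ 582.1 -170.4  181.7] t 21.45 w 0.647 F [-0.2 -0.  -0.1]
[0.02, 0, 0.32, 0, 0, 0.001, 0.35, 0.02, -0.01, 0.31, 0, 0, 0, 0.35, 0, 0, 0.33, 0, 0, 0, 0.35, 0, 0, 0.33, 0, 0, 0, 0.35]
```

View pics/w6.png

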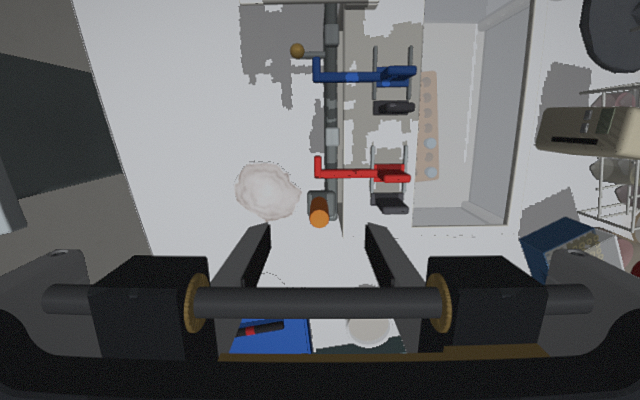

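The picture shows both catches shut and the post top at (319,218), centred between the fingers in the jaw direction.

```bash
python3 -c "
from plan import *
print(w([(319,218)],'wrist',145,np.load('T6.npy')))"
```

```text
[[ 582.34008589 -170.07470954  145.        ]]
```

{"op": "send_rows", "data": {"series": [0.02,0,0.32,0,0,0.001,0.35]}}

```text
t: 21.55
ee_pos: [584.7, -170.9, 167.5]
orientation: [[0.982, -0.188, 0.003], [-0.188, -0.982, -0.001], [0.003, 0.001, -1.0]]
ft_force: [0.3, -0.4, 0.6]
width: 0.651
```

{"op": "send_rows", "data": {"series": [-0.02,0,0.33,0,0,0,0.35,0,0,0.33,0,0,0,0.35,0,0,0.33,0,0,0,0.35,0,0,0,0,0,0,0.35,0,0,0,0,0,0,1], "squeeze": 40}}

```text
t: 22.05
ee_pos: [581.9, -170.8, 116.5]
orientation: [[0.982, -0.188, -0.002], [-0.188, -0.982, -0.0], [-0.002, 0.0, -1.0]]
ft_force: [0.5, -0.5, 0.5]
width: 0.598
```

{"op": "send_rows", "data": {"series": [0,0,0,0,0,0,1,0,0,0,0,0,0,1,0,0,0,0,0,0,1,0,0,0,0,0,0,1,0,0,0,0,0,0,1]}}

```text
t: 22.55
ee_pos: [581.9, -171.4, 116.7]
orientation: [[0.982, -0.19, -0.001], [-0.19, -0.982, -0.001], [-0.001, 0.001, -1.0]]
ft_force: [1.0, -0.6, 0.1]
width: 0.178
```

{"op": "send_rows", "data": {"series": [0,0,0,0,0,0,1,0,0,0,0,0,0,1,0,0,0,0,0,0,1]}}

```text
t: 22.85
ee_pos: [582.2, -171.4, 116.8]
orientation: [[0.982, -0.19, -0.0], [-0.19, -0.982, -0.001], [-0.0, 0.001, -1.0]]
ft_force: [1.5, 0.3, 1.0]
width: 0.162
```

```bash
cat > swing.py <<'E'
from plan import *
def swing(a0,a1,hinge,r,yaw,z,step=6,g=1):
    # gate angle a deg; cage yaw deg; tool yaw=yaw-a
    wps=[]
    for a in np.linspace(a0,a1,int(np.ceil(abs(a1-a0)/step))+1)[1:]:
        th=np.radians(yaw-90-a); wps.append((hinge[0]+r*np.cos(th),hinge[1]+r*np.sin(th),z,yaw-a))
    return wps
E
python3 - <<'E'
from swing import *
s=sensors.get_state();P=np.array(s['ee_pos']);print(P)
yaw=-10.6;c=np.radians(yaw+90);H=P[:2]+175*np.array([np.cos(c),np.sin(c)]);print('hinge',H)
plan(swing(0,90,H,175,yaw,P[2]),1,25)
E
```

```text
[ 582.17678466 -171.44526669  116.75297931]
hinge [6.14368271e+02 5.68419411e-01]
start [ 582.2 -171.4  116.8] t 22.85 w 0.162 F [1.5 0.3 1. ]
[-0.37, -0.02, 0, 0, 0, 0.031, 1, -0.36, -0.02, 0, 0, 0, 0.034, 1, -0.37, -0.02, 0, 0, 0, 0.033, 1, -0.36, -0.02, 0, 0, 0, 0.033, 1, -0.37, -0.02, 0, 0, 0, 0.034, 1]
[-0.36, -0.01, 0, 0, 0, 0.033, 1, -0.37, -0.02, 0, 0, 0, 0.033, 1, -0.37, -0.02, 0, 0, 0, 0.034, 1, -0.36, -0.02, 0, 0, 0, 0.033, 1, -0.37, -0.02, 0, 0, 0, 0.033, 1]
[-0.36, -0.02, 0, 0, 0, 0.034, 1, -0.37, -0.02, 0, 0, 0, 0.033, 1, -0.37, -0.02, 0, 0, 0, 0.033, 1, -0.36, -0.02, 0, 0, 0, 0.034, 1, -0.37, -0.02, 0, 0, 0, 0.033, 1]
```

{"op": "send_rows", "data": {"series": [-0.18,-0.01,0,0,0,0.016,1,-0.18,-0.01,0,0,0,0.017,1,-0.36,-0.02,0,0,0,0.033,1,-0.36,-0.02,0,0,0,0.033,1,0,0,0,0,0,0,1], "squeeze": 50}}

```text
t: 23.35
ee_pos: [530.8, -149.7, 116.8]
orientation: [[0.877, -0.48, -0.001], [-0.48, -0.877, 0.001], [-0.001, -0.001, -1.0]]
ft_force: [3.6, 3.0, -5.2]
width: 0.16
```

Run:
```python
from swing import *
H=np.array([614.4,.6]);yaw=-10.6
p=sensors.get_state()['ee_pos'];d=p[:2]-H;a=yaw-90-np.degrees(np.arctan2(d[1],d[0]));print('angle',a,'r',np.hypot(*d))
plan(swing(a,95-3,H,175,yaw,116.7,4.5),1,25)
```

```text
angle 18.503177409302523 r 171.9756135270427
start [ 530.8 -149.7  116.8] t 23.35 w 0.16 F [ 3.6  3.  -5.2]
[-0.26, 0.05, 0, 0, 0, 0.026, 1, -0.27, -0.01, 0, 0, 0, 0.024, 1, -0.26, -0.01, 0, 0, 0, 0.024, 1, -0.27, -0.01, 0, 0, 0, 0.024, 1, -0.26, -0.01, 0, 0, 0, 0.024, 1]
[-0.26, -0.01, 0, 0, 0, 0.024, 1, -0.27, -0.01, 0, 0, 0, 0.024, 1, -0.26, -0.01, 0, 0, 0, 0.024, 1, -0.27, -0.01, 0, 0, 0, 0.024, 1, -0.26, -0.01, 0, 0, 0, 0.024, 1]
[-0.26, -0.01, 0, 0, 0, 0.024, 1, -0.27, -0.01, 0.01, 0, 0, 0.025, 1, -0.26, -0.01, 0, 0, 0, 0.024, 1, -0.27, -0.01, 0, 0, 0, 0.024, 1, -0.26, -0.01, 0, 0, 0, 0.024, 1]
[-0.26, -0.01, 0, 0, 0, 0.024, 1, -0.27, -0.01, 0, 0, 0, 0.024, 1]
```

{"op": "send_rows", "data": {"series": [-0.26,-0.01,0,0,0,0.025,1,-0.27,-0.01,0,0,0,0.024,1,-0.26,-0.01,0,0,0,0.024,1,-0.27,-0.01,0,0,0,0.024,1,-0.26,-0.01,0,0,0,0.024,1]}}

```text
t: 23.85
ee_pos: [484.9, -108.0, 116.8]
orientation: [[0.636, -0.771, 0.006], [-0.771, -0.636, 0.002], [0.002, -0.006, -1.0]]
ft_force: [10.1, 5.1, -9.3]
width: 0.163
```

{"op": "send_rows", "data": {"series": [-0.26,-0.01,0,0,0,0.024,1,-0.27,-0.01,0,0,0,0.024,1,-0.26,-0.01,0,0,0,0.024,1,-0.27,-0.01,0,0,0,0.024,1]}}

```text
t: 24.25
ee_pos: [460.0, -63.8, 116.7]
orientation: [[0.378, -0.926, 0.01], [-0.926, -0.378, 0.001], [0.003, -0.009, -1.0]]
ft_force: [13.2, 1.7, -14.3]
width: 0.16
```

Run:
```python
from swing import *
H=np.array([614.4,.6]);yaw=-10.6
p=sensors.get_state()['ee_pos'];d=p[:2]-H;a=yaw-90-np.degrees(np.arctan2(d[1],d[0]));r=np.hypot(*d);print('angle',a,'r',r)
plan(swing(a,92,H,174,yaw,116.7,4.5),1,25)
```

```text
angle 56.76065263479046 r 167.29850633198382
start [460.  -63.8 116.7] t 24.25 w 0.16 F [ 13.2   1.7 -14.3]
[-0.27, 0.13, 0, -0.003, -0.001, 0.022, 1, -0.26, -0.01, 0, 0, 0, 0.025, 1, -0.27, -0.01, 0, 0, 0, 0.024, 1, -0.27, -0.01, 0, 0, 0, 0.025, 1, -0.27, -0.01, 0, 0, 0, 0.024, 1]
[-0.26, -0.02, 0, 0, 0, 0.024, 1, -0.27, -0.01, 0, 0, 0, 0.025, 1, -0.27, -0.01, 0, 0, 0, 0.024, 1]
```

Run:
```python
from swing import *
from scipy.optimize import least_squares
P=np.array([(582.2,-171.4),(530.8,-149.7),(484.9,-108),(460,-63.8)])
for f in [lambda v:np.hypot(*(P-v[:2]).T)-175, lambda v:np.hypot(*(P-v[:2]).T)-v[2]]:
    r=least_squares(f,[614,0,175]);print(r.x,r.fun)
H=r.x[:2]
s=sensors.get_state();print(s['ee_pos'],s['moment'])
```

```text
[623.527734    -1.30986098 175.        ] [ 0.03895849 -0.01981252 -0.07020152  0.06095299]
[ 6.24155945e+02 -5.95308060e-01  1.75892067e+02] [-0.00987926  0.02706642 -0.0285234   0.01133624]
[459.99249804 -63.79808662 116.73831969] [ 0.53394001 -2.70095271  0.2298797 ]
```

Run:
```python
from swing import *
H=np.array([623.5,-1.3])
p=sensors.get_state()['ee_pos'];d=p[:2]-H;dr=np.degrees(np.arctan2(d[1],d[0]))%360;print(dr,np.hypot(*d))
yaw=-12;a=yaw-90+360-dr
plan(swing(a,yaw-90+360-168.5,H,175,yaw,116.7,4.5),1,25)
```

```text
200.91854370030802 175.04489146315245
start [460.  -63.8 116.7] t 24.25 w 0.16 F [ 13.2   1.7 -14.3]
[-0.25, -0.02, 0, -0.003, -0.001, 0.03, 1, -0.24, 0, 0, 0, 0, 0.022, 1, -0.25, -0.01, 0, 0, 0, 0.023, 1, -0.25, -0.01, 0, 0, 0, 0.022, 1, -0.25, -0.01, 0, 0, 0, 0.023, 1]
[-0.24, -0.01, 0, 0, 0, 0.022, 1, -0.25, -0.01, 0, 0, 0, 0.023, 1, -0.25, -0.01, 0, 0, 0, 0.022, 1]
```

{"op": "send_rows", "data": {"series": [-0.25,-0.05,0.02,0,0,0.025,1,-0.25,-0.04,0.02,0,0,0.022,1,-0.25,-0.04,0.01,0,0,0.023,1,-0.25,-0.03,0,0,0,0.022,1]}}

```text
t: 24.65
ee_pos: [448.8, -15.4, 116.3]
orientation: [[0.097, -0.995, 0.0], [-0.995, -0.097, -0.003], [0.003, -0.0, -1.0]]
ft_force: [-5.3, -2.8, 28.6]
width: 0.158
```

{"op": "send_rows", "data": {"series": [-0.25,-0.01,0,0,0,0.022,1,-0.25,-0.01,0,0,0,0.023,1,-0.25,-0.01,0,0,0,0.022,1,-0.25,-0.01,0,0,0,0.022,1,0,0,0,0,0,0,1]}}

```text
t: 25.15
ee_pos: [452.0, 36.3, 116.3]
orientation: [[-0.177, -0.984, 0.002], [-0.984, 0.177, -0.001], [0.0, -0.002, -1.0]]
ft_force: [-3.4, -1.0, 26.5]
width: 0.16
```

Run:
```python
from swing import *
from scipy.optimize import least_squares
np.set_printoptions(precision=2,suppress=True)
s=sensors.get_state();p=s['ee_pos'];H=np.array([623.5,-1.3]);d=p[:2]-H;print(p,np.degrees(np.arctan2(d[1],d[0]))%360,np.hypot(*d),s['ft_force'],s['width'],s['moment'])
a=camera('top');r=nets.outline_of('sample_cage','top')
print(rect('sample_cage','top',100))
im=np.vstack([cv2.resize(a[90:230,220:440],None,fx=2.5,fy=2.5,interpolation=2),])
cv2.imwrite('pics/w7.png',im[:,:,::-1])
```

```text
[451.99  36.35 116.34] 167.62024751912512 175.5967287157234 [-3.39 -1.04 26.52] 0.1600732831749821 [-0.22  0.86  0.18]
(0.74, array([656.8, -97.3]), array([238.4, 272. ]), 'yaw', np.float64(108.3))
```

View pics/w7.png

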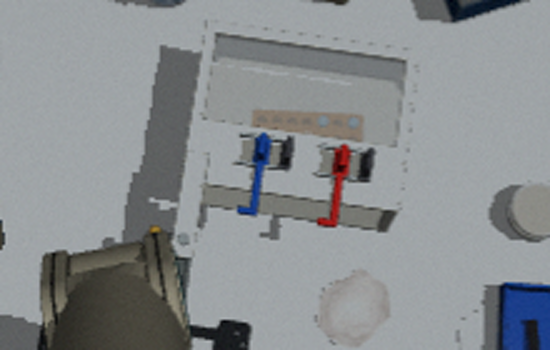

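Run:
```python
from swing import *
f=lambda x,y:(220+x/2.5,90+y/2.5)
for a,b in [((207,22),(415,50)),((207,118),(398,146)),((207,22),(190,235)),((263,150),(343,161))]:
    q=w([f(*a),f(*b)],'top',135 if a[0]==263 else 100);d=q[1]-q[0];print(q[:,:2].round(1).tolist(),np.degrees(np.arctan2(d[1],d[0]))%180)
```

```text
[[801.4, -22.0], [767.0, -233.3]] 80.75648514209264
[[699.4, -20.0], [666.1, -210.9]] 80.09490999270456
[[801.4, -22.0], [579.8, -0.8]] 174.54213076472786
[[655.2, -74.2], [642.5, -151.6]] 80.6359029696961
```

{"op": "send_rows", "data": {"series": [0,0,-0.03,0,0,0,1,0,0,0,0,0,0,1]}}

```text
t: 25.5
ee_pos: [451.6, 34.4, 116.5]
orientation: [[-0.178, -0.984, 0.001], [-0.984, 0.178, -0.001], [0.001, -0.001, -1.0]]
ft_force: [-0.4, -1.0, 12.7]
width: 0.163
```

{"op": "send_rows", "data": {"series": [-0.02,0,-0.01,0,0,0,1,0,0,0,0,0,0,1,0,0,0,0,0,0,1,0,0,0,0,0,0,1,0,0,0,0,0,0,1]}}

```text
t: 26.0
ee_pos: [451.8, 35.3, 116.6]
orientation: [[-0.179, -0.984, 0.001], [-0.984, 0.179, -0.001], [0.001, -0.001, -1.0]]
ft_force: [1.2, -2.2, 7.5]
width: 0.161
```

Run:
```python
from swing import *
np.set_printoptions(precision=2,suppress=True)
im=camera('wrist');camera('top')
print('dish',rect('dish_1','top',30),'marker',rect('red_marker','top',12),'forc',rect('steel_forceps','top',6))
cv2.imwrite('pics/w8.png',im[:,:,::-1])
```

```text
dish (0.56, array([ 615.5, -364.1]), array([62. , 59.5]), 'yaw', np.float64(120.0)) marker (0.79, array([ 431.9, -355. ]), array([133.6,  14.1]), 'yaw', np.float64(1.2)) forc (0.49, array([454.5, 265.2]), array([130.6,   5.2]), 'yaw', np.float64(1.5))
```

View pics/w8.png

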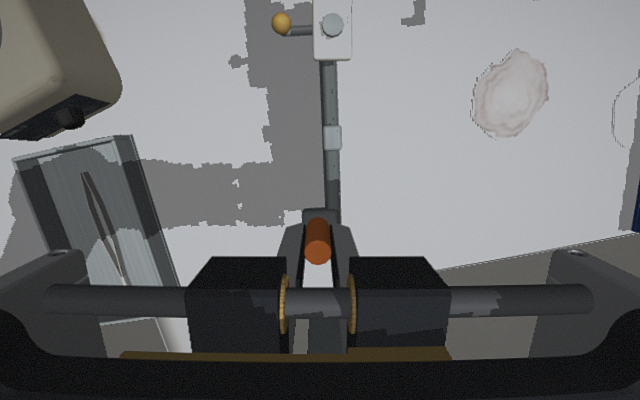

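The gate, from (327,60) to (330,210), runs parallel to the bracket, so it is square to the cage front. The post is between the pads at (318,240), and the trays and dishes are in order.

```bash
python3 -c "
from cell import robot
print(robot.close_job())"
```

```text
the job is handed in; nothing more can be done
None
```

I handed the job in at about 26 s (limit 72 s), with the gripper still holding the orange post at 50 N and the gate wide open.

- **Marker and forceps:** The marker lies flat in the blue tray and the forceps lie flat in the steel tray. The last top picture puts both inside the tray walls.
- **Catches:** I squeezed the red catch first, then the blue. Each closed to about 32.5 mm over the outer faces (33 mm is fully squeezed). A wrist picture taken before the swing showed both tabs up against their rests.
- **Gate:** The post swung past the detent to about 1.54–1.6 rad, and the last wrist picture shows the gate parallel to the detent bracket. The post stayed in the grip, and the tool held steady over the last 0.5 s.
- **Dishes:** Both dishes are where they started, to within about 1.5 mm.

**What disagreed:**
- The hinge position I first worked out from the pictures was about 9 mm off the arc the post actually followed, so I corrected the path midway.
- Measured from where I took the post, the gate swung about 88°. From the cage's yaw it comes to about 92°. Both are short of the stop at about 94.5°.
- Pressing down on the post briefly gave about 28 N at the wrist. I eased it to about 7 N before handing in.

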